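# Load two sample bottles and set the clamp screw

## Robot

A 6-joint arm with a two-finger parallel gripper is mounted at the origin on the work surface. World frame = base frame: x ahead of the robot, y to its left, z up, the work surface at z = 0. Lengths are in m, angles in rad, forces in N, time in s.
With the tool pointing down it reaches from about 0.4 to 0.825 m from the base axis. Payload 7 kg.
Tool frame: the origin (TCP) lies midway between the tips of the shut fingers; the grasp point (between the pads) lies 19 mm behind it; z points along the fingers, x is the direction in which the jaws open and shut, and the axes are right-handed (so a half turn about z gives the same grasp; the last joint's range is limited). The gripper opens to 88 mm and grips with 3 to 60 N. Pads are 19 mm wide; open, the fingers measure 130 mm over their backs; the gripper's body (78 mm by 193 mm) begins 47 mm behind the grasp point.
Start: joints at [1.593, 0.359, 0.012, 0, -1.224, -0.288], TCP at [0.177, 0.651, 0.227] pointing down, gripper open.
Joint ranges: [-3.07, 3.07], [-1.43, 2.12], [-1.02, 1.25], [-3.03, 1.67], [-3.05, -0], [-3.03, 3.03]. Speed limits (rad/s): [2.39, 2.39, 3.01, 3.14, 3.14, 3.14].

## Interface

Orientations are given as a rotation vector (axis times angle).
In Python, from plant import movep, servo_line, movej, command_gripper, dwell, ik, get_state, snapshot, get_calibration, IKError, close_job, spot_in, regions_of, tip_of gives the robot as it stands. The module is installed in compiled form; this text tells all that it offers. Calls block until the motion is done:
- movep(position, orientation): joint-space move of the TCP to a pose.
- servo_line(position, rotation=None, rate=0.15, force_limit=None): straight line of the TCP; rotation=None keeps the orientation; rate is the mean speed in m/s. With force_limit (N) it stops when the force on the tool has changed by that much, and returns True; else False.
- movej(angles): joint-space move.
- command_gripper(opening, effort=None): opening from 0.0 (shut) to 1.0 (fully open); effort is the grip in N (None keeps the last); returns when the fingers have stopped.
- dwell(seconds).
- ik(position, orientation): joint angles nearest the present ones, or None.
- get_state(): the state.
- snapshot(name): name is "scene" or "side" or "wrist"; returns (picture, depth): 384x512x3 uint8, blue, green, red; 384x512 float32, m along the optical axis (not along the pixel's ray), 0 where there is no reading.
- get_calibration(name): a dict with "fx", "fy", "cx", "cy" (pixels), "dist_coeffs" ([k1, k2, p1, p2, k3] as OpenCV has them; the pictures are not rectified), "T" (4x4, takes a point from camera to world coordinates). Camera axes: x right, y up, looking along -z (the intrinsics and any distortion apply to the point x, -y, -z); pixel columns grow to the right and rows downward; lengths in m; the calibration is good to about 2 mm. A picture is of the moment at which its call begins: read the wrist's pose just before it. get_calibration takes no time and is no camera call; for the wrist camera it gives the pose at the moment of the call.
A pose or a line that the arm cannot do raises IKError and nothing moves.
- close_job(): hands the job in, once; it reports no verdict.
Trained networks look in the newest picture that a camera, given by its name, has taken for a name from the list of things; names that differ only in an ending like _2 or _b are one class to them, and where a whole thing is asked for, a point or a joint stands for the part that bears it (a point fixed in the world has none). Each returns a list of dicts, best first, with "p" (0 to 1); they miss things now and then, are a little off and sometimes report something else, mostly with a low value. They report only what shows in the picture. A call takes as long as a camera call. They do not tell look-alikes from the thing itself.
- spot_in(camera, query): "xy" ([column, row] in pixels, amid what is visible of it).
- regions_of(camera, query): "region" (384x512 bool, what is visible of it) and "xy" ([column, row] in pixels, amid what is visible of it).
- tip_of(camera, query): "xy" ([column, row] in pixels: a listed point, or the origin of a listed thing).
The state is a dict: "clock": time; "joints": joint angles; "joint_velocities": joint speeds; "tau": joint torques, N m; "position": TCP position; "orientation": TCP orientation; "contact_force": force on the tool from outside, world axes, zero at the start; "ft_torque": the same for the moment, N m; "grip_width": opening from 0.0 (shut) to 1.0 (fully open).
Only numpy, scipy, OpenCV 4.12 (cv2) and the standard library are available. Lean on these libraries where they do the work, as an engineer would, in place of code of your own. Each camera call takes 0.05 s, during which the arm holds its last target.

## Task

Stand the square sample bottle and the round sample bottle upright, fully home in the nests of the clamp that fit their shapes, and let go of them. Then turn the brass thumbscrew clockwise (seen from above) until it seats, back it off a quarter turn so the bottles stay captive but unstressed, and finish still gripping the thumbscrew there, holding it still. Leave the other things on the bench where they are.

Things in the scene. Friction and masses are not known exactly. Their poses are not given: they have to be found in the camera images.
- round_bottle_mid (a point): round milky plastic sample bottle, loose, standing: body a cylinder of 48 mm diameter, 54 mm tall. Cap: 32 mm diameter, the top 35 mm (11 to 46 mm above this point); a 3 mm neck, then the body's flat shoulder (8 mm above this point). 92 mm tall in all, 60 to 120 g. Point: on the axis half-way up, 46 mm above the underside; z up.
- square_bottle_mid (a point): square milky plastic sample bottle, loose, standing: body 40 x 40 mm (sides along x and y of this frame), 54 mm tall. Cap: 32 mm diameter, the top 35 mm (11 to 46 mm above this point); a 3 mm neck, then the body's flat shoulder (8 mm above this point). 92 mm tall in all, 60 to 120 g. Point: on the axis half-way up, 46 mm above the underside; z up.
- round_nest_floor (a point): grey nest block with a round pocket 52 mm in diameter, 20 mm deep. Point: middle of the pocket's floor, z up. A bottle fully home has its middle 46 mm above it. The nests sit side by side 120 mm apart (along y) on the clamp, either way round. The jaw bar runs along y at the pockets' +x side, 24 to 44 mm above the floor, at first 4 mm or more clear of a centred bottle.
- square_nest_floor (a point): grey nest block with a 44 x 44 mm pocket, sides along x and y, 20 mm deep. Point: middle of the pocket's floor, z up. A bottle fully home has its middle 46 mm above it. The nests sit side by side 120 mm apart (along y) on the clamp, either way round. The jaw bar runs along y at the pockets' +x side, 24 to 44 mm above the floor, at first 4 mm or more clear of a centred bottle.
- thumbscrew_wing (a point): brass thumbscrew, axis vertical, on the grey block at the clamp's far (+x) side: wing 40 mm long (this frame's x), 10 mm thick (y), 28 mm tall. Point: middle of the wing on the screw's axis, 92 mm above the bench, 26 mm above the block; a 26 mm collar tops out 14 mm below it. The frame turns with the screw, which does not rise or sink; it moves the jaw bar 6 mm per rad.
- thumbscrew (a joint): angle of the thumbscrew, rad: 0 is seated (a hard stop), it grows towards 0 as it is turned clockwise seen from above and is negative when backed off (starts between -0.85 and -1.3; a quarter turn off the seat is -1.57; it turns back to -3.0). It resists with about 0.06 N m of friction and stays where it is left.
- tall_bottle: bystander: tall milky round bottle, 68 mm diameter, 160 mm tall, origin at the underside
- big_jar: bystander: wide milky jar with a paper label, 80 mm diameter, 130 mm tall, origin at the underside
- beaker: bystander: small open white plastic cup, 60 mm across, 55 mm tall, origin at the underside
- vial: bystander: small amber vial, 24 mm diameter, 45 mm tall, origin at the underside
- swab_box: bystander: flat cardboard box 50 x 90 x 30 mm, origin at the underside
- scoop: bystander: steel sampling spoon lying flat, origin at its underside, handle towards its -x
Not all that is in view belongs to the job. What is shaped like the part that bears square_bottle_mid but blue is not meant.

How it is judged:
By the outcome, as a careful person would: the job done as asked, in the order asked, and still so for the second after the job is handed in, while the arm keeps its last pose, push and grip.
It also fails if it takes over 72 s, if anything falls off the work surface, if the arm or the gripper's body presses on something with over 40 N, if the wrist force passes 120 N, or if a joint passes its speed limit or range.

## Working session

There is one attempt and no reset: what is moved stays moved. The work goes in short steps, each a Python script; the robot and the scene stay as the last script left them, time stands still between calls to the robot, and variables do not carry over. Pictures are saved under pics/ and viewed, and the job is handed in when it is done.

```bash
mkdir -p pics; cat > h.py <<'E'
import numpy as np, cv2
from plant import *
from scipy.spatial.transform import Rotation as R
def ray(cam,xy,cal=None):
    c=cal or get_calibration(cam)
    K=np.array([[c["fx"],0,c["cx"]],[0,c["fy"],c["cy"]],[0,0,1]])
    u=cv2.undistortPoints(np.array([[xy]],float),K,np.array(c["dist_coeffs"]))[0,0]
    T=np.array(c["T"]); d=T[:3,:3]@np.array([u[0],-u[1],-1.]); return T[:3,3],d
def px2w(cam,xy,depth,cal=None):
    o,d=ray(cam,xy,cal); return o+d*depth
def at_z(cam,xy,z,cal=None):
    o,d=ray(cam,xy,cal); return o+d*(z-o[2])/d[2]
def cloud(cam,depth,cal=None,mask=None):
    c=cal or get_calibration(cam)
    K=np.array([[c["fx"],0,c["cx"]],[0,c["fy"],c["cy"]],[0,0,1]])
    m=depth>0
    if mask is not None: m&=mask
    v,u=np.nonzero(m)
    p=cv2.undistortPoints(np.stack([u,v],1).astype(float)[:,None],K,np.array(c["dist_coeffs"]))[:,0]
    d=depth[v,u]; P=np.stack([p[:,0]*d,-p[:,1]*d,-d],1); T=np.array(c["T"])
    return P@T[:3,:3].T+T[:3,3], np.stack([u,v],1)
def down(a):  # tool down, jaw direction x at angle a from world x
    return (R.from_euler('z',a)*R.from_euler('x',np.pi)).as_rotvec()
E
python3 - <<'E'
from h import *
s=get_state(); print(s)
for n in ["scene","side","wrist"]:
    im,d=snapshot(n); cv2.imwrite(f"pics/{n}0.png",im); np.save(f"{n}0.npy",d)
    c=get_calibration(n); print(n,np.round(c["T"],3).tolist(),c["fx"],c["dist_coeffs"])
    if n!="wrist":
        for q in ["round_bottle_mid","square_bottle_mid","round_nest_floor","square_nest_floor","thumbscrew_wing"]:
            for r in tip_of(n,q)[:3]: print(n,q,np.round(r["xy"]),round(r["p"],2))
E
```

```text
{'clock': 0.0, 'joints': array([ 1.59311931e+00,  3.59405402e-01,  1.10686908e-02, -3.36234864e-04,
       -1.22411677e+00, -2.88127411e-01]), 'joint_velocities': array([ 0.00072075,  0.00120645,  0.00049894, -0.00145381, -0.00125765,
       -0.00040124]), 'tau': array([-2.20297239e-03, -5.82724464e+01,  2.93053633e+01,  6.99750736e+00,
        6.80579193e-03, -1.65612096e-04]), 'position': array([0.17719757, 0.65081928, 0.22561751]), 'orientation': array([ 1.90659435e+00, -2.49534768e+00,  1.80972818e-03]), 'contact_force': array([-0.26910076, -0.40838109, -0.46628501]), 'ft_torque': array([ 0.033478  , -0.00655861,  0.0080936 ]), 'grip_width': 0.9967577558363138}
scene [[-0.227, -0.547, 0.805, 1.366], [0.973, -0.107, 0.202, 0.186], [-0.025, 0.83, 0.557, 0.629], [0.0, 0.0, 0.0, 1.0]] 349.244691586285 [0.03225146 0.         0.         0.         0.        ]
scene round_bottle_mid [372. 191.] 0.76
scene round_bottle_mid [361. 243.] 0.74
scene round_bottle_mid [178. 217.] 0.61
scene square_bottle_mid [214. 166.] 0.94
scene square_bottle_mid [182. 168.] 0.79
scene square_bottle_mid [187
[... 229 characters left out ...]
4], [0.0, 0.0, 0.0, 1.0]] 465.99053172869947 [-0.17773622  0.          0.          0.          0.        ]
side round_bottle_mid [171. 154.] 0.63
side round_bottle_mid [333. 318.] 0.54
side square_bottle_mid [256. 302.] 0.96
side square_bottle_mid [276. 273.] 0.9
side square_bottle_mid [225. 328.] 0.88
side round_nest_floor [210. 195.] 0.55
side round_nest_floor [235. 218.] 0.25
side square_nest_floor [236. 220.] 0.89
side thumbscrew_wing [257. 173.] 0.5
side thumbscrew_wing [273. 168.] 0.18
wrist [[-0.263, 0.927, 0.269, 0.25], [-0.965, -0.252, -0.074, 0.633], [-0.001, -0.279, 0.96, 0.384], [0.0, 0.0, 0.0, 1.0]] 264.67859950777273 [-0.01368288  0.          0.          0.          0.        ]
```

```bash
python3 -c "
import cv2
for n in ['scene','side']:
    i=cv2.imread(f'pics/{n}0.png'); cv2.imwrite(f'pics/{n}0b.png',cv2.resize(i,(768,576),interpolation=cv2.INTER_CUBIC))"
```

```text
(no output)
```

View pics/scene0b.png

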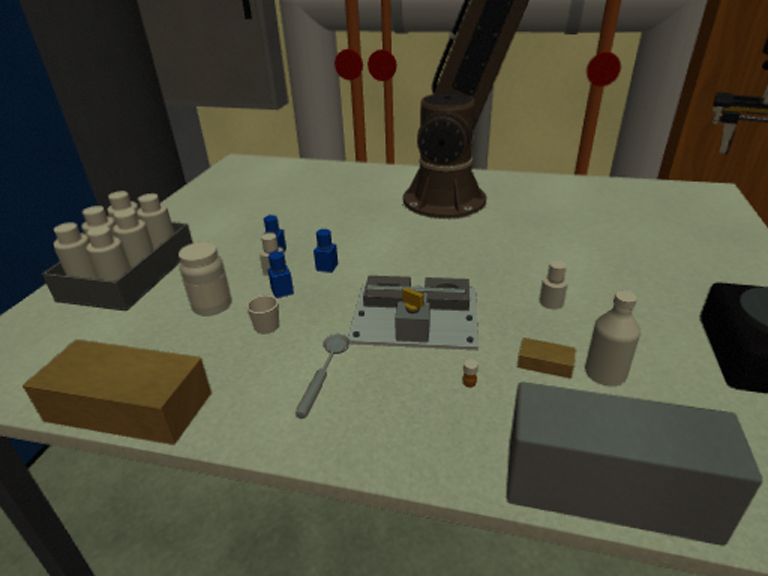

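View pics/side0b.png

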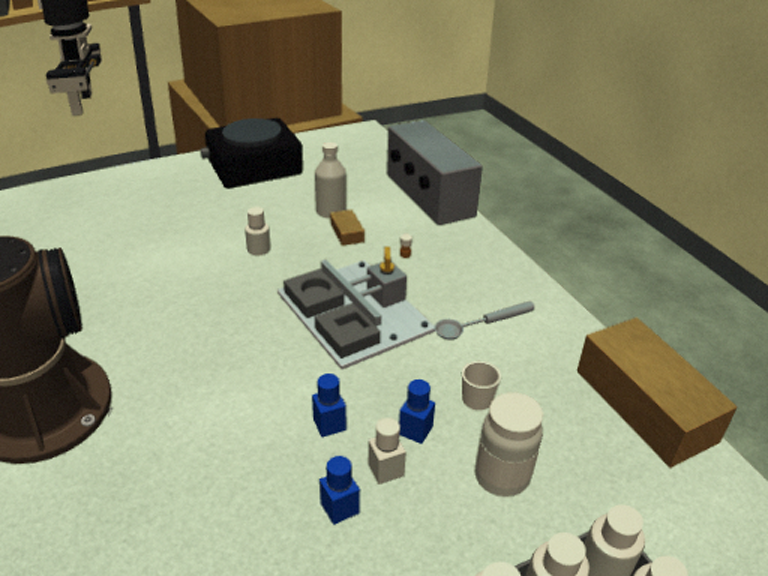

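View pics/wrist0.png

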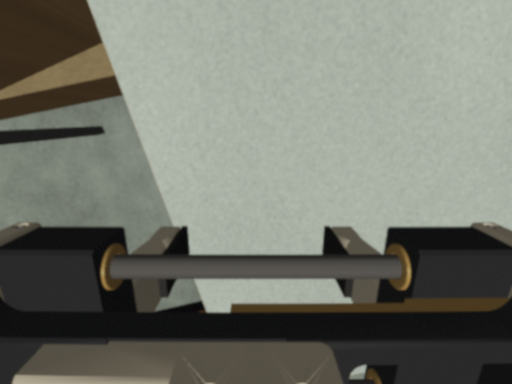

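```bash
cat > a.py <<'E'
from h import *
for n,pts in {"scene":{"sqcap":(179,160),"rcap":(371,179),"b1":(182,148),"b2":(216,158),"b3":(186,173),"wing":(275,199),"barL":(248,193),"barR":(307,194),"sqn":(258,190),"rn":(297,191),"beaker":(176,205),"jar":(134,167),"tall":(416,197),"swab":(364,238),"vial":(313,245)},
 "side":{"sqcap":(258,283),"rcap":(171,140),"b1":(226,307),"b2":(219,254),"b3":(279,258),"wing":(258,170),"barL":(250,212),"barR":(216,176),"sqn":(236,222),"rn":(210,193),"beaker":(320,252),"jar":(343,275),"tall":(220,100),"swab":(232,146),"vial":(271,158)}}.items():
    d=np.load(f"{n}0.npy")
    for k,(u,v) in pts.items():
        w=np.median(d[v-1:v+2,u-1:u+2]); print(n,k,np.round(px2w(n,(u,v),w),3))
E
python3 a.py
```

```text
scene sqcap [ 0.465 -0.311  0.089]
scene rcap [0.47  0.285 0.09 ]
scene b1 [ 0.378 -0.34   0.086]
scene b2 [ 0.425 -0.2    0.086]
scene b3 [ 0.534 -0.258  0.087]
scene wing [0.625 0.036 0.094]
scene barL [ 0.56  -0.057  0.057]
scene barR [0.534 0.112 0.058]
scene sqn [ 0.501 -0.042  0.03 ]
scene rn [0.479 0.076 0.027]
scene beaker [ 0.62  -0.261  0.028]
scene jar [ 0.596 -0.385  0.129]
scene tall [0.648 0.369 0.161]
scene swab [0.662 0.272 0.031]
scene vial [0.727 0.15  0.044]
side sqcap [ 0.452 -0.317  0.092]
side rcap [0.458 0.285 0.091]
side b1 [ 0.372 -0.347  0.092]
side b2 [ 0.412 -0.21   0.092]
side b3 [ 0.523 -0.271  0.092]
side wing [0.615 0.024 0.106]
side barL [ 0.55  -0.068  0.055]
side barR [0.527 0.102 0.061]
side sqn [ 0.512 -0.07   0.037]
side rn [0.505 0.093 0.016]
side beaker [ 0.655 -0.234  0.024]
side jar [ 0.594 -0.396  0.13 ]
side tall [0.642 0.357 0.154]
side swab [0.647 0.273 0.032]
side vial [0.717 0.145 0.046]
```

```bash
cat > b.py <<'E'
from h import *
s=get_state(); c=get_calibration("wrist"); T=np.array(c["T"])
Rt=R.from_rotvec(s["orientation"]).as_matrix()
print("cam in tool",Rt.T@(T[:3,3]-s["position"]), "camR",np.round(Rt.T@T[:3,:3],2))
off=Rt.T@(T[:3,3]-s["position"]); off[2]=0
def look(tgt,a,z,name):
    ori=down(a); Rm=R.from_rotvec(ori).as_matrix()
    p=np.array([tgt[0],tgt[1],z])-Rm@off
    q=ik(p,ori); print(name,p,q)
    movej(q); dwell(0.2)
    cal=get_calibration("wrist"); im,d=snapshot("wrist")
    cv2.imwrite(f"pics/{name}.png",im); np.savez(f"{name}.npz",d=d,T=cal["T"]); print(get_state()["clock"])
look([0.465,0.286],-0.15+1.57,0.25,"w_round")
look([0.52,0.03],-0.15+1.57,0.28,"w_clamp")
look([0.457,-0.313],-0.15+1.57,0.25,"w_sq")
E
python3 b.py
```

```text
cam in tool [-0.00091462 -0.07460013 -0.15754697] camR [[ 1.    0.    0.  ]
 [ 0.   -0.96 -0.28]
 [ 0.    0.28 -0.96]]
w_round [0.53889095 0.2756974  0.25      ] [ 0.79529966  0.23094299 -0.11313834  0.         -1.226715   -2.51689232]
2.825
w_clamp [0.59389095 0.0196974  0.28      ] [ 0.36181706  0.19679783 -0.08910622  0.         -1.28489228 -2.08340972]
4.1
w_sq [ 0.53089095 -0.3233026   0.25      ] [-0.23331283  0.25790596 -0.07719547  0.         -1.23569489 -1.48827982]
5.6667
```

```bash
python3 -c "
import cv2,numpy as np
a=[cv2.imread(f'pics/{n}.png') for n in ['w_round','w_clamp','w_sq']]
cv2.imwrite('pics/w3.png',cv2.resize(np.vstack([i[:230] for i in a]),None,fx=.85,fy=.85))
cv2.imwrite('pics/wc.png',cv2.resize(a[1],(800,600)))"
```

```text
(no output)
```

View pics/w3.png

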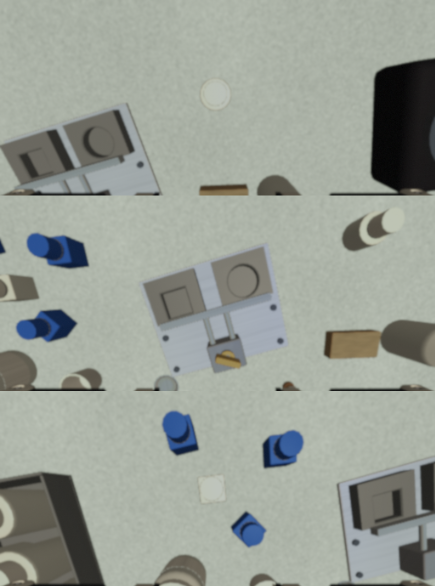

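View pics/wc.png

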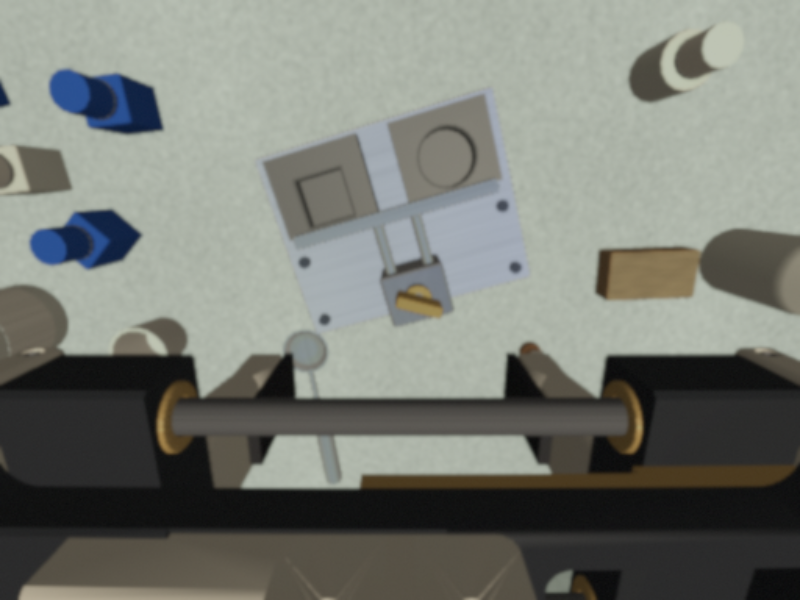

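```bash
cat >> h.py <<'E'
def ortho(im,cal,z,x0,x1,y0,y1,s=0.0005):
    """image: row -> -x (up = +x), col -> -y (left=+y)"""
    c=cal
    K=np.array([[c["fx"],0,c["cx"]],[0,c["fy"],c["cy"]],[0,0,1]])
    xs=np.arange(x1,x0,-s); ys=np.arange(y1,y0,-s)
    X,Y=np.meshgrid(xs,ys,indexing='ij'); P=np.stack([X,Y,0*X+z],-1).reshape(-1,3)
    T=np.array(c["T"]); q=(P-T[:3,3])@T[:3,:3]; q=q*[1,-1,-1]
    uv=cv2.projectPoints(q,np.zeros(3),np.zeros(3),K,np.array(c["dist_coeffs"]))[0].reshape(*X.shape,2).astype(np.float32)
    return cv2.remap(im,uv[...,0],uv[...,1],cv2.INTER_CUBIC)
def load(n):
    f=np.load(n+".npz"); cal=dict(get_calibration("wrist")); cal["T"]=f["T"]; return cv2.imread(f"pics/{n}.png"),f["d"],cal
E
cat > c.py <<'E'
from h import *
im,d,cal=load("w_clamp")
P,uv=cloud("wrist",d,cal)
m=(P[:,0]>.40)&(P[:,0]<.7)&(P[:,1]>-.12)&(P[:,1]<.16)
Q=P[m]
h=np.histogram(Q[:,2],bins=np.arange(-.01,.12,.002)); print([(round(b,3),n) for b,n in zip(h[1],h[0]) if n>20])
w=Q[(Q[:,2]>.095)]; print("wing",w.mean(0),len(w)); r=cv2.minAreaRect((w[:,:2]*1000).astype(np.float32)); print(r)
# nest tops
for zlo,zhi in [(.028,.040)]:
    t=Q[(Q[:,2]>zlo)&(Q[:,2]<zhi)&(Q[:,0]<.56)]; print(np.median(t[:,2]),cv2.minAreaRect((t[:,:2]*1000).astype(np.float32)))
b=Q[(Q[:,2]>.052)&(Q[:,2]<.064)&(Q[:,0]<.59)]; print("bar",np.median(b[:,2]),cv2.minAreaRect((b[:,:2]*1000).astype(np.float32)))
cv2.imwrite("pics/o_nest.png",cv2.resize(ortho(im,cal,.034,.44,.60,-.09,.14,.0004),None,fx=1.3,fy=1.3))
cv2.imwrite("pics/o_wing.png",ortho(im,cal,.106,.58,.67,-.03,.09,.00025))
i2,d2,c2=load("w_sq"); cv2.imwrite("pics/o_sq.png",ortho(i2,c2,.092,.41,.51,-.36,-.26,.0002))
i3,d3,c3=load("w_round"); cv2.imwrite("pics/o_r.png",ortho(i3,c3,.092,.41,.51,.24,.34,.0002))
for n,dd,cc,box in [("sq",d2,c2,(.41,.51,-.36,-.26)),("r",d3,c3,(.41,.52,.24,.33))]:
    P,uv=cloud("wrist",dd,cc); P=P[(P[:,0]>box[0])&(P[:,0]<box[1])&(P[:,1]>box[2])&(P[:,1]<box[3])]
    for lo,hi in [(.08,.1),(.047,.062)]:
        t=P[(P[:,2]>lo)&(P[:,2]<hi)]; print(n,lo,len(t),t.mean(0),np.median(t[:,2]),cv2.minAreaRect((t[:,:2]*1000).astype(np.float32)))
E
python3 c.py
```

```text
[(np.float64(-0.004), np.int64(808)), (np.float64(-0.002), np.int64(9753)), (np.float64(0.0), np.int64(3040)), (np.float64(0.002), np.int64(153)), (np.float64(0.004), np.int64(108)), (np.float64(0.006), np.int64(589)), (np.float64(0.008), np.int64(6291)), (np.float64(0.01), np.int64(1889)), (np.float64(0.012), np.int64(226)), (np.float64(0.014), np.int64(1341)), (np.float64(0.016), np.int64(548)), (np.float64(0.018), np.int64(39)), (np.float64(0.02), np.int64(32)), (np.float64(0.022), np.int64(41)), (np.float64(0.024), np.int64(37)), (np.float64(0.026), np.int64(31)), (np.float64(0.028), np.int64(38)), (np.float64(0.03), np.int64(35)), (np.float64(0.032), np.int64(252)), (np.float64(0.034), np.int64(3160)), (np.float64(0.036), np.int64(1267)), (np.float64(0.048), np.int64(24)), (np.float64(0.05), np.int64(79)), (np.float64(0.052), np.int64(261)), (np.float64(0.054), np.int64(129)), (np.float64(0.056), np.int64(72)), (np.float64(0.058), np.int64(814)), (np.float64(0.06), np.int64(264)), (np.float64(0.062), np.int64(103)), (np.float64(0.064), np.int64(710)), (np.float64(0.066), np.int6
[... 480 characters left out ...]
, 7.30775785446167)
sq 0.08 677 [ 0.45609881 -0.31309232  0.09122234] 0.09140193050248996 ((478.1308288574219, -299.3966064453125), (95.58405303955078, 31.023109436035156), 33.58449935913086)
sq 0.047 508 [ 0.46402411 -0.30458825  0.05327134] 0.05322149348809349 ((473.39361572265625, -304.8672790527344), (103.97352600097656, 52.42527770996094), 28.658227920532227)
r 0.08 623 [0.4535136  0.28730251 0.0914584 ] 0.0914375510146353 ((453.562255859375, 287.4398193359375), (29.775775909423828, 30.479732513427734), 81.45005798339844)
r 0.047 503 [0.45474064 0.28741537 0.05322116] 0.05330709818287771 ((453.6710205078125, 287.1618347167969), (46.405128479003906, 46.70100402832031), 80.82029724121094)
```

```bash
python3 -c "
import cv2,numpy as np
a=np.hstack([cv2.resize(cv2.imread(f'pics/{n}.png'),(390,390)) for n in ['o_sq','o_r']]);cv2.imwrite('pics/o2.png',a)"
```

```text
(no output)
```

View pics/o2.png

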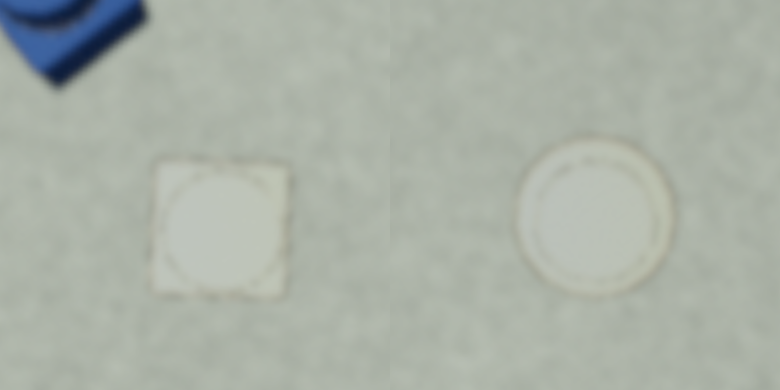

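View pics/o_nest.png

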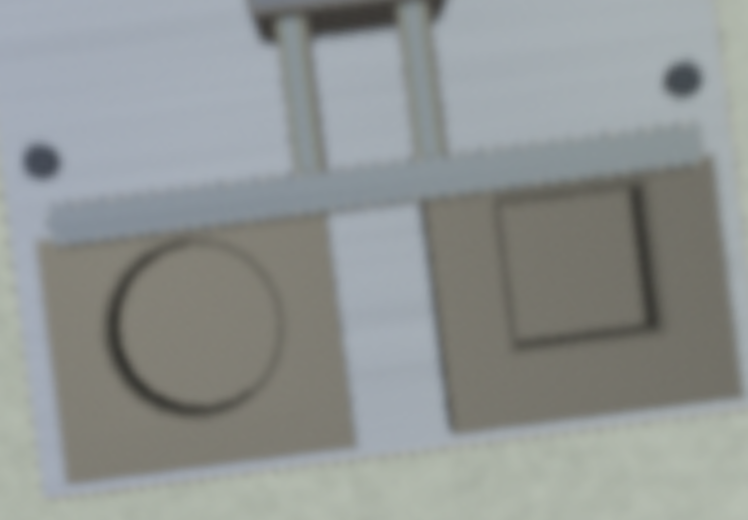

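View pics/o_wing.png

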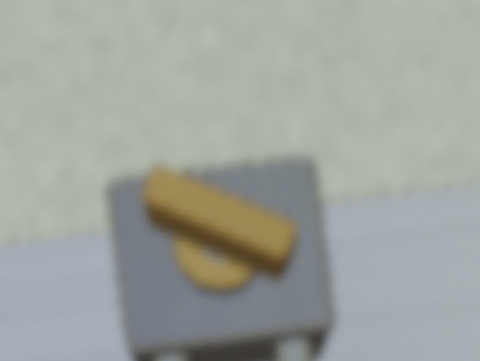

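```bash
cat > d.py <<'E'
from h import *
im,d,cal=load("w_clamp")
print("cam",np.round(cal["T"][:3,3],3))
yaw=0.1276; z=.035
c,s=np.cos(yaw),np.sin(yaw)
# clamp-frame ortho: rotate: build by custom mapping
def ortho_r(im,cal,z,cx,cy,hw,hh,yaw,s_):
    K=np.array([[cal["fx"],0,cal["cx"]],[0,cal["fy"],cal["cy"]],[0,0,1]])
    a=np.arange(hw,-hw,-s_); b=np.arange(hh,-hh,-s_)
    A,B=np.meshgrid(a,b,indexing='ij')
    X=cx+A*np.cos(yaw)-B*np.sin(yaw); Y=cy+A*np.sin(yaw)+B*np.cos(yaw)
    P=np.stack([X,Y,0*X+z],-1).reshape(-1,3); T=cal["T"]; q=((P-T[:3,3])@T[:3,:3])*[1,-1,-1]
    uv=cv2.projectPoints(q,np.zeros(3),np.zeros(3),K,np.array(cal["dist_coeffs"]))[0].reshape(*X.shape,2).astype(np.float32)
    return cv2.remap(im,uv[...,0],uv[...,1],cv2.INTER_CUBIC)
for n,(cx,cy) in {"r":(.4997,.080),"s":(.5165,-.0385)}.items():
    o=ortho_r(im,cal,z,cx,cy,.06,.06,yaw,.0002); 
    for k in range(0,600,50): o[k,::4]=255; o[::4,k]=255
    o[300,::2]=(0,0,255); o[::2,300]=(0,0,255)
    cv2.imwrite(f"pics/on_{n}.png",o)
    g=cv2.cvtColor(ortho_r(im,cal,z,cx,cy,.06,.06,yaw,.0005),cv2.COLOR_BGR2GRAY)
    print(n,"row profile along y(left=+)",g[100:140,:].mean(0).astype(int)[40:200:2].tolist())
    print(n,"col profile along x(top=+)",g[:,100:140].mean(1).astype(int)[40:200:2].tolist())
E
python3 d.py; python3 -c "
import cv2,numpy as np
cv2.imwrite('pics/on2.png',cv2.resize(np.hstack([cv2.imread(f'pics/on_{n}.png') for n in 'rs'])[100:500],(800,267)))"
```

```text
cam [0.519 0.033 0.437]
r row profile along y(left=+) [127, 127, 127, 127, 127, 127, 127, 127, 127, 126, 124, 119, 109, 94, 78, 65, 64, 78, 98, 114, 122, 126, 127, 128, 128, 127, 127, 127, 127, 127, 127, 127, 127, 127, 127, 127, 127, 127, 127, 127, 127, 127, 127, 127, 127, 127, 127, 127, 127, 127, 126, 127, 127, 126, 126, 126, 126, 126, 126, 126, 126, 126, 125, 122, 118, 114, 113, 116, 121, 123, 124, 125, 125, 124, 124, 124, 124, 124, 124, 124]
r col profile along x(top=+) [144, 144, 143, 142, 141, 140, 139, 140, 139, 133, 125, 118, 113, 108, 104, 103, 108, 116, 122, 126, 127, 128, 128, 128, 128, 128, 128, 128, 128, 128, 128, 128, 128, 127, 127, 127, 127, 127, 127, 127, 127, 127, 127, 127, 127, 127, 127, 126, 126, 126, 126, 126, 126, 126, 126, 126, 126, 126, 126, 125, 125, 122, 115, 104, 91, 82, 85, 97, 110, 118, 122, 123, 123, 123, 123, 123, 123, 122, 122, 122]
s row profile along y(left=+) [119, 119, 119, 119, 118, 118, 118, 118, 118, 118, 118, 118, 117, 117, 115, 109, 103, 101, 106, 111, 115, 116, 116, 116, 116, 116, 116, 115, 116, 116, 115, 115, 115, 115, 115, 115, 115, 115, 115, 114, 114, 114, 114, 114, 114, 114, 113, 114, 114, 113, 113, 113, 113, 113, 113, 111, 106, 95, 79, 64, 60, 69, 82, 94, 102, 108, 110, 111, 112, 112, 111, 111, 112, 111, 111, 111, 111, 111, 111, 110]
s col profile along x(top=+) [150, 147, 144, 144, 144, 143, 143, 143, 142, 141, 137, 128, 116, 105, 98, 95, 96, 102, 109, 113, 114, 114, 115, 115, 114, 114, 115, 115, 114, 114, 114, 114, 114, 114, 114, 114, 114, 114, 114, 114, 114, 114, 115, 114, 114, 114, 114, 114, 114, 115, 114, 114, 114, 114, 114, 114, 112, 107, 96, 85, 82, 89, 100, 108, 113, 114, 115, 115, 115, 115, 115, 115, 115, 115, 115, 115, 115, 115, 115, 114]
```

View pics/on2.png

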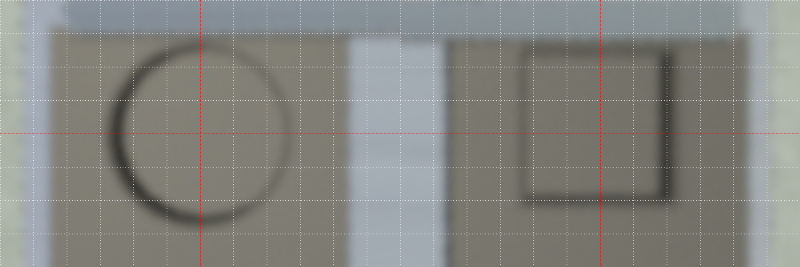

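```bash
cat >> d.py <<'E'
print('----')
for yw in [0.1276]:
    o=ortho_r(im,cal,.035,.508,.0208,.065,.115,yw,.0005)  # rows 260, cols 460
    g=cv2.cvtColor(o,cv2.COLOR_BGR2GRAY).astype(float); g=cv2.GaussianBlur(g,(0,0),2)
    cv2.imwrite("pics/on_all.png",cv2.resize(o,None,fx=1.7,fy=1.7))
    b=o[:,:,0].astype(float)-o[:,:,2]; b=cv2.GaussianBlur(b,(0,0),2)
    E=[]
    for col in list(range(35,180,8))+list(range(280,420,8)):
        gr=np.diff(b[185:240,col]); k=np.argmax(np.abs(gr)); 
        y0,y1,y2=np.abs(gr[k-1:k+2]) if 0<k<len(gr)-1 else (0,1,0); kk=k+.5*(y0-y2)/(y0-2*y1+y2)
        E.append(((229.5-col)*.5,(129.5-(185+kk+.5))*.5))
    E=np.array(E); print(np.round(E,1).tolist()); print(np.polyfit(E[:,0],E[:,1],1))
E
python3 d.py | sed '1,/----/d'
```

```text
[[97.2, -43.6], [93.2, -43.6], [89.2, -43.5], [85.2, -43.6], [81.2, -43.6], [77.2, -43.7], [73.2, -43.5], [69.2, -43.4], [65.2, -43.4], [61.2, -43.6], [57.2, -43.5], [53.2, -43.6], [49.2, -43.4], [45.2, -43.5], [41.2, -43.5], [37.2, -43.5], [33.2, -43.5], [29.2, -43.4], [25.2, -43.5], [-25.2, -43.4], [-29.2, -43.3], [-33.2, -43.3], [-37.2, -43.3], [-41.2, -43.4], [-45.2, -43.3], [-49.2, -43.3], [-53.2, -43.3], [-57.2, -43.3], [-61.2, -43.4], [-65.2, -43.2], [-69.2, -43.2], [-73.2, -43.3], [-77.2, -43.2], [-81.2, -43.3], [-85.2, -43.4], [-89.2, -43.4], [-93.2, -43.3]]
[-1.55113063e-03 -4.34244590e+01]
```

View pics/on_all.png

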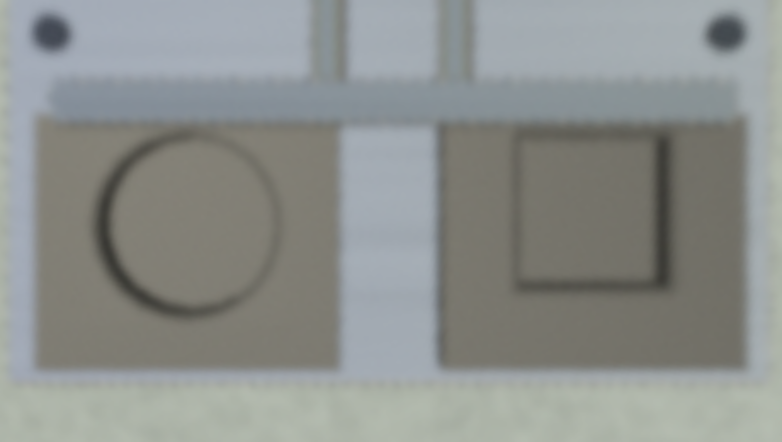

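```bash
cat > e.py <<'E'
from h import *
off=np.array([-.0009,-.0746,0])
yaw=.129
def look(tgt,a,z,name):
    ori=down(a); Rm=R.from_rotvec(ori).as_matrix()
    p=np.array([tgt[0],tgt[1],z])-Rm@off
    q=ik(p,ori); movej(q); dwell(0.2)
    cal=get_calibration("wrist"); im,d=snapshot("wrist")
    cv2.imwrite(f"pics/{name}.png",im); np.savez(f"{name}.npz",d=d,T=cal["T"]); print(name,p,get_state()["clock"])
look([.482,-.043],yaw+np.pi/2,.15,"c_s")
look([.466,.076],yaw+np.pi/2,.15,"c_r")
look([.60,.030],yaw+np.pi/2,.20,"c_w")
E
python3 e.py; python3 -c "
import cv2,numpy as np
cv2.imwrite('pics/c3.png',np.vstack([cv2.imread(f'pics/c_{n}.png')[:200] for n in 'srw']))"
```

```text
c_s [ 0.55586437 -0.03251075  0.15      ] 7.0917
c_r [0.53986437 0.08648925 0.15      ] 7.8917
c_w [0.67386437 0.04048925 0.2       ] 8.7917
```

View pics/c3.png

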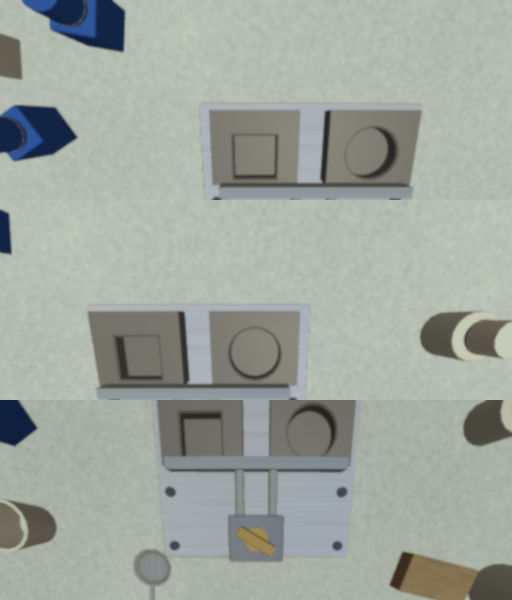

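```bash
cat > f.py <<'E'
from h import *
exec(open("d.py").read().split("for n,(cx,cy)")[0].split("c,s=")[1].join(["c,s=",""]))
yaw=.129; C=np.array([.508,.0208])
outs=[]
for n in "sr":
    im,d,cal=load("c_"+n); print("cam",cal["T"][:3,3])
    o=ortho_r(im,cal,.0355,C[0],C[1],.055,.11,yaw,.0003)
    outs.append(o)
    P,uv=cloud("wrist",d,cal); q=P[:,:2]-C; a=q[:,0]*np.cos(yaw)+q[:,1]*np.sin(yaw); b=-q[:,0]*np.sin(yaw)+q[:,1]*np.cos(yaw)
    for nm,bc in [("r",60),("s",-60)]:
        for lo,hi in [(.011,.019),(.032,.04)]:
            m=(abs(b-bc)<40)&(abs(a+2)<35)&(P[:,2]>lo)&(P[:,2]<hi)
            print(n,nm,lo,m.sum(),"z",np.median(P[m,2]))if m.any() else 0
            m=(abs(b*1000-bc)<40)&(abs(a*1000+2)<32)&(P[:,2]>lo)&(P[:,2]<hi)
            if m.any(): print(n,nm,lo,"z",round(np.median(P[m,2]),4),"a",np.percentile(a[m]*1e3,[.5,99.5]).round(1),"b",np.percentile(b[m]*1e3,[.5,99.5]).round(1))
cv2.imwrite("pics/f.png",np.vstack(outs))
E
python3 f.py
```

```text
Traceback (most recent call last):
  File "f.py", line 2, in <module>
    exec(open("d.py").read().split("for n,(cx,cy)")[0].split("c,s=")[1].join(["c,s=",""]))
    ~~~~^^^^^^^^^^^^^^^^^^^^^^^^^^^^^^^^^^^^^^^^^^^^^^^^^^^^^^^^^^^^^^^^^^^^^^^^^^^^^^^^^^
NameError: name 'yaw' is not defined
```

```bash
sed -n '/^def ortho_r/,/return/p' d.py >> h.py; sed -i '2d' f.py; python3 f.py
```

```text
cam [ 0.48095105 -0.04200827  0.30781771]
s r 0.011 z 0.0156 a [-24.6  24.8] b [41.6 85.4]
s r 0.032 z 0.0355 a [-34.   29.2] b [20.2 99.7]
s s 0.011 z 0.0153 a [-17.3  24.5] b [-81.8 -38. ]
s s 0.032 z 0.0353 a [-34.   28.1] b [-99.8 -20.2]
cam [0.46490512 0.07709494 0.30753504]
r r 0.011 z 0.0153 a [-24.4  23.7] b [34.8 85.2]
r r 0.032 z 0.0353 a [-33.9  28.3] b [20.2 99.8]
r s 0.011 z 0.0155 a [-17.4  25.4] b [-82.8 -44.7]
r s 0.032 z 0.0353 a [-33.4  28.9] b [-99.7 -20.3]
```

View pics/f.png

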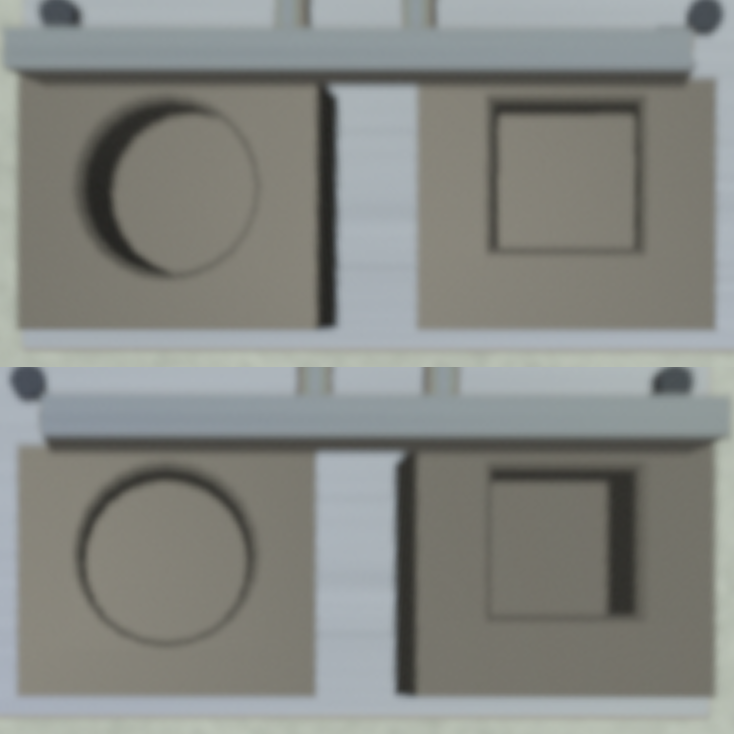

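```bash
cat > g.py <<'E'
from h import *
x,y,by=.451,-.3167,-.035
G=.019
def st(t): 
    s=get_state(); print(t,round(s["clock"],2),np.round(s["position"],4),"F",np.round(s["contact_force"],1),"w",round(s["grip_width"]*88,1))
aY=np.pi/2+by
command_gripper(.62,10)
movep([x,y,.16],down(aY)); 
print(servo_line([x,y,.048-G],rate=.15,force_limit=8)); st("low")
command_gripper(0.3,10); st("sqY")
command_gripper(.60); st("open")
servo_line([x,y,.115],rate=.2)
aX=np.pi+by
movep([x,y,.115],down(aX))
print(servo_line([x,y,.0765-G],rate=.15,force_limit=8)); st("low2")
command_gripper(0.2,10); st("sqX")
command_gripper(.58); st("open")
servo_line([x,y,.125],rate=.2)
off=np.array([-.0009,-.0746,0]); ori=down(.129+np.pi/2); p=np.array([x,y,.20])-R.from_rotvec(ori).as_matrix()@off
movep(p,ori); dwell(.2)
cal=get_calibration("wrist"); im,d=snapshot("wrist"); cv2.imwrite("pics/s2.png",im); np.savez("s2.npz",d=d,T=cal["T"]); st("look")
o=ortho_r(im,cal,.092,x,y,.04,.04,0,.0002); o2=ortho_r(im,cal,.054,x,y,.04,.04,0,.0002); cv2.imwrite("pics/s2o.png",np.hstack([o,o2]))
E
python3 g.py
```

```text
False
low 12.14 [ 0.4517 -0.3168  0.0297] F [-0.7  0.4  0.1] w 54.2
sqY 12.54 [ 0.4515 -0.3169  0.0298] F [-0.2 -0.1  6. ] w 40.2
open 13.04 [ 0.4509 -0.3167  0.0289] F [ 0.8 -0.8  0.2] w 52.6
False
low2 15.56 [ 0.4512 -0.3169  0.0577] F [-0.  -1.2  1. ] w 53.0
sqX 16.04 [ 0.4514 -0.3169  0.0582] F [-1.1  1.1  5.3] w 31.7
open 16.63 [ 0.451  -0.3167  0.0574] F [ 0.   0.7 -0.8] w 50.8
look 18.68 [ 0.5247 -0.3063  0.1998] F [-0.9 -0.1 -0.5] w 50.8
```

View pics/s2o.png

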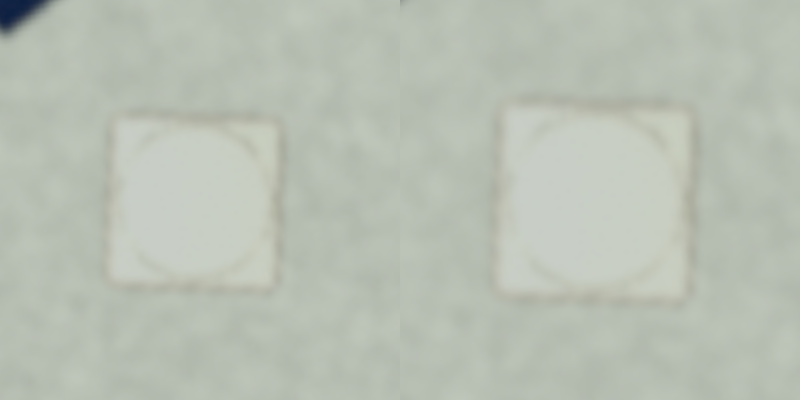

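View pics/s2.png

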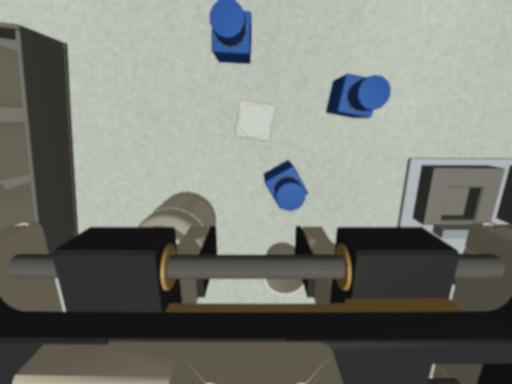

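```bash
cat > k.py <<'E'
from h import *
x,y,by=.451,-.3167,-.035
G=.019
def st(t): 
    s=get_state(); print(t,round(s["clock"],2),np.round(s["position"],4),"F",np.round(s["contact_force"],1),"T",np.round(s["ft_torque"],2),"w",round(s["grip_width"]*88,1))
movep([x,y,.125],down(np.pi+by))
servo_line([x,y,.0765-G],rate=.15,force_limit=8)
command_gripper(.2,25); st("grip")
servo_line([x,y,.170],rate=.2)
nx,ny=.518,-.039; a=np.pi+.129
movep([nx,ny,.165],down(a)); dwell(.15); st("above")
r=servo_line([nx,ny,.0975],rate=.12,force_limit=8); st(f"near {r}")
r=servo_line([nx,ny,.070],rate=.05,force_limit=8); st(f"down {r}")
E
python3 k.py
```

```text
grip 21.06 [ 0.4514 -0.3169  0.0583] F [-0.9  0.6  5.7] T [ 0.45  0.16 -0.02] w 31.7
above 23.02 [ 0.5178 -0.0402  0.1648] F [-0.4 -0.4 -0.8] T [ 0.07 -0.04  0.01] w 31.5
near False 23.74 [ 0.5185 -0.0391  0.098 ] F [-0.3 -0.  -0.9] T [ 0.08 -0.08 -0.04] w 31.5
down True 24.23 [ 0.5177 -0.039   0.0735] F [-0.1 -0.6 -0.6] T [-0.02 -0.39 -0.02] w 31.7
```

```bash
cat > l.py <<'E'
from h import *
G=.019
def st(t): 
    s=get_state(); print(t,round(s["clock"],2),np.round(s["position"],4),"F",np.round(s["contact_force"],1),"T",np.round(s["ft_torque"],2),"w",round(s["grip_width"]*88,1))
nx,ny=.518,-.039
command_gripper(.58,10); st("rel")
servo_line([nx,ny,.15],rate=.2)
x,y=.4543,.2870
movep([x,y,.13],down(np.pi/2+.129))
servo_line([x,y,.0765-G],rate=.15,force_limit=8); st("low")
command_gripper(.2,10); st("sq1")
command_gripper(.58)
servo_line([x,y,.097],rate=.2)
movep([x,y,.097],down(np.pi+.129))
servo_line([x,y,.0765-G],rate=.15,force_limit=8)
command_gripper(.2,25); st("grip")
servo_line([x,y,.170],rate=.2)
nx,ny=.4986,.0793; a=np.pi+.129
movep([nx,ny,.165],down(a)); dwell(.15); st("above")
r=servo_line([nx,ny,.0975],rate=.12,force_limit=8); st(f"near {r}")
r=servo_line([nx,ny,.070],rate=.05,force_limit=8); st(f"down {r}")
E
python3 l.py
```

```text
rel 24.82 [ 0.5175 -0.039   0.0739] F [-0.4  0.2  0.1] T [0.06 0.01 0.03] w 51.0
low 27.88 [0.4548 0.2871 0.0579] F [ 0.4 -0.3  0.4] T [ 0.06 -0.14  0.09] w 51.1
sq1 28.34 [0.4546 0.2873 0.0582] F [-0.1 -0.7  2.3] T [-0.2  -0.17 -0.01] w 32.1
grip 31.57 [0.4545 0.2873 0.0581] F [-2.2 -0.4  4.1] T [ 0.07  0.42 -0.03] w 31.5
above 33.29 [0.4986 0.0801 0.1647] F [-0.1  0.3 -1.2] T [0.07 0.02 0.02] w 31.8
near False 34.01 [0.499  0.0797 0.098 ] F [ 0.5 -0.7 -0.2] T [ 0.06 -0.09  0.03] w 31.7
down True 34.5 [0.4979 0.079  0.0729] F [-0.2  0.2  1.1] T [ 0.1  -0.01 -0.01] w 31.8
```

```bash
cat > m.py <<'E'
from h import *
def st(t): 
    s=get_state(); print(t,round(s["clock"],2),np.round(s["position"],4),"F",np.round(s["contact_force"],1),"w",round(s["grip_width"]*88,1))
command_gripper(.58,10); st("rel")
servo_line([.4986,.0793,.17],rate=.25)
off=np.array([-.0009,-.0746,0]); ori=down(.129+np.pi/2)
p=np.array([.59,.03,.22])-R.from_rotvec(ori).as_matrix()@off
movep(p,ori); dwell(.2)
cal=get_calibration("wrist"); im,d=snapshot("wrist"); cv2.imwrite("pics/m.png",im); np.savez("m.npz",d=d,T=cal["T"]); st("look")
P,uv=cloud("wrist",d,cal)
w=P[(P[:,2]>.098)&(P[:,2]<.115)&(abs(P[:,0]-.62)<.04)&(abs(P[:,1]-.035)<.04)]
print(len(w),w.mean(0),cv2.minAreaRect((w[:,:2]*1000).astype(np.float32)))
for c in [(.518,-.039),(.4986,.0793)]:
    m=(np.hypot(P[:,0]-c[0],P[:,1]-c[1])<.03)&(P[:,2]>.09)&(P[:,2]<.13); print(c,m.sum(),P[m].mean(0),np.median(P[m,2]))
i2,d2,c2=load("c_w")
a=ortho_r(im,cal,.106,.62,.035,.04,.04,0,.0002); b=ortho_r(i2,c2,.106,.62,.035,.04,.04,0,.0002)
cv2.imwrite("pics/mw.png",np.hstack([a,b]))
im,d=snapshot("side"); cv2.imwrite("pics/mside.png",cv2.resize(im[100:300,120:370],(800,640))[:600])
E
python3 m.py
```

```text
rel 35.09 [0.498  0.0791 0.0735] F [-0.8 -0.7 -0.2] w 51.0
look 37.12 [0.6636 0.0407 0.2202] F [ 0.2 -0.   0.5] w 50.7
386 [0.61721127 0.03513386 0.10480469] ((617.436767578125, 34.999481201171875), (39.74139404296875, 9.99168586730957), 66.90707397460938)
(0.518, -0.039) 1201 [ 0.51870113 -0.03629431  0.10593212] 0.1071330483328759
(0.4986, 0.0793) 1223 [0.49918486 0.07856648 0.10601782] 0.10717708481928945
```

View pics/mw.png

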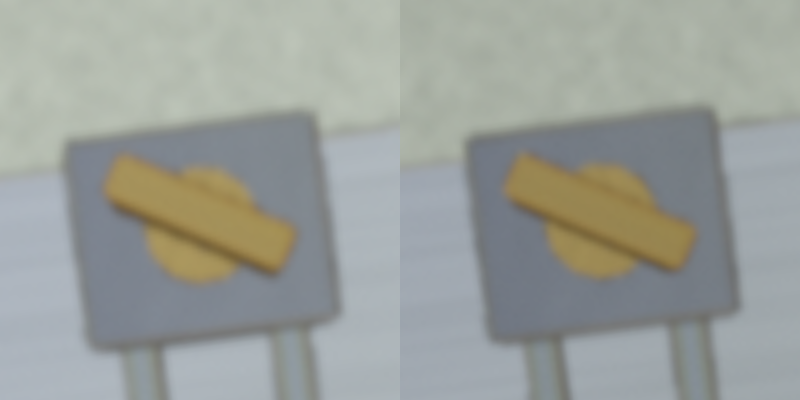

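View pics/mside.png

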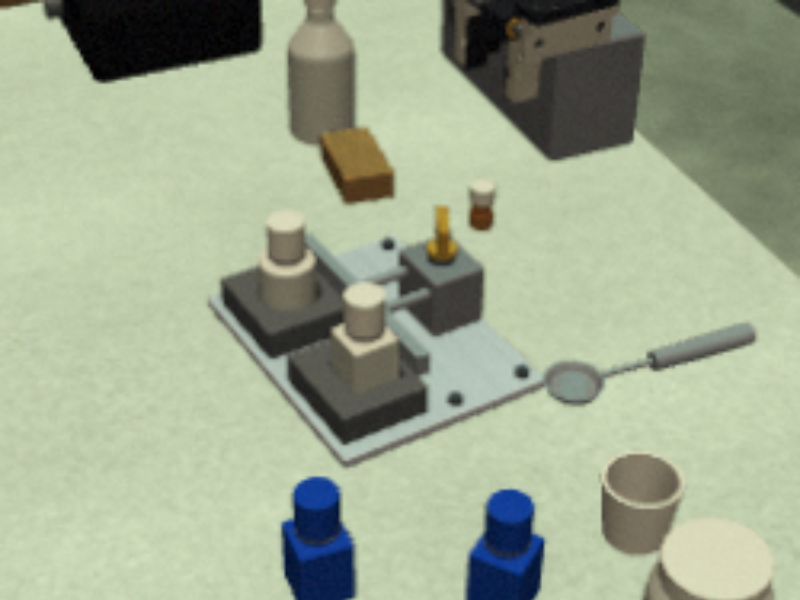

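View pics/m.png

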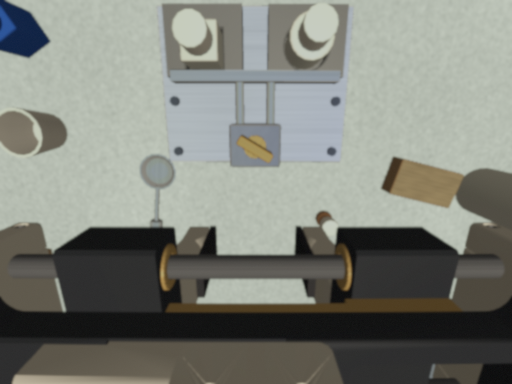

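```bash
cat > n.py <<'E'
from h import *
def st(t): 
    s=get_state(); print(t,round(s["clock"],2),np.round(s["position"],4),"F",np.round(s["contact_force"],1),"T",np.round(s["ft_torque"],2),"w",round(s["grip_width"]*88,1),"q6",round(s["joints"][5],4),"tau6",round(s["tau"][5],3))
a=1.14+np.pi/2; x,y=.6174,.034
command_gripper(.36,10)
movep([x,y,.14],down(a))
r=servo_line([x,y,.0815],rate=.12,force_limit=8); st(f"low {r}")
command_gripper(0,15); st("grip"); dwell(.2); st("grip")
E
python3 n.py
```

```text
low False 39.33 [0.6179 0.0341 0.082 ] F [ 0.6 -0.4  0.2] T [ 0.18 -0.14  0.03] w 31.6 q6 -0.8015 tau6 -0.008
grip 39.83 [0.6184 0.0338 0.0822] F [ 3.1 -2.   1.1] T [-0.89 -1.2   0.03] w 10.0 q6 -0.8011 tau6 -0.06
grip 40.02 [0.6184 0.0338 0.0822] F [ 4.4 -3.7  2.4] T [-1.18 -1.47  0.08] w 10.0 q6 -0.8012 tau6 -0.058
```

```bash
python3 - <<'E'
from h import *
s=get_state(); print(s["joints"],s["orientation"],down(1.14+np.pi/2)); 
Rm=R.from_rotvec(s["orientation"]).as_matrix(); print(np.round(Rm,4)); print(ik(s["position"],down(1.14+np.pi/2-1)),ik(s["position"],down(1.14+np.pi/2+.6)))
E
```

```text
[ 0.37001356  0.39233136 -0.29624091  0.00102945 -0.88046742 -0.80118752] [6.70640869e-01 3.06722871e+00 4.84965253e-04] [6.71472728e-01 3.06899475e+00 1.87921730e-16]
[[-9.087e-01  4.173e-01  1.900e-03]
 [ 4.173e-01  9.087e-01 -1.000e-04]
 [-1.800e-03  7.000e-04 -1.000e+00]]
[ 3.69504130e-01  3.93353422e-01 -2.94133921e-01  4.44089210e-16
 -8.83308984e-01 -1.80030046e+00] [ 0.36950413  0.39335342 -0.29413392  0.         -0.88330898 -0.20030046]
```

```bash
cat > o.py <<'E'
from h import *
def st(t): 
    s=get_state(); print(t,round(s["clock"],2),np.round(s["position"],4),"F",np.round(s["contact_force"],1),"T",np.round(s["ft_torque"],2),"w",round(s["grip_width"]*88,1),"q6",round(s["joints"][5],4),"tau6",round(s["tau"][5],3)); return s
x,y=.6186,.0334
servo_line([x,y,.0815],rate=.05); st("shift")
command_gripper(0,25); st("grip25")
q0=np.array(ik([x,y,.0815],down(1.14+np.pi/2)))
for da in [.4,.8]:
    q=q0.copy(); q[5]-=da; movej(q); st(da)
E
python3 o.py
```

```text
shift 40.27 [0.6185 0.0337 0.0822] F [-2.3  0.6  7.3] T [0.24 0.33 0.03] w 9.9 q6 -0.7994 tau6 -0.049
grip25 40.49 [0.6185 0.0338 0.0822] F [-1.4  0.2  7.1] T [0.21 0.37 0.04] w 9.6 q6 -0.7995 tau6 -0.041
0.4 40.96 [0.6184 0.0338 0.0822] F [-0.7  0.3  6.2] T [ 0.23  0.31 -0.04] w 9.9 q6 -1.2 tau6 -0.162
0.8 41.42 [0.6184 0.0338 0.0822] F [-1.6  0.9  7.3] T [ 0.24  0.28 -0.06] w 10.3 q6 -1.5999 tau6 -0.162
```

```bash
cat > p.py <<'E'
from h import *
exec(open("o.py").read().split("x,y=")[0].split("import *")[1])
q0=np.array(ik([.6186,.0334,.0815],down(1.14+np.pi/2)))
for da in np.arange(.85,1.35,.04):
    q=q0.copy(); q[5]-=da; movej(q); dwell(.05); s=st(round(da,2))
    if abs(s["tau"][5])>.7: break
E
python3 p.py
```

```text
0.85 41.73 [0.6185 0.0338 0.0822] F [-1.2 -0.   7.3] T [ 0.29  0.33 -0.04] w 9.6 q6 -1.6497 tau6 0.013
0.89 42.02 [0.6184 0.0338 0.0822] F [-1.9  0.3  6.4] T [ 0.3   0.27 -0.04] w 9.7 q6 -1.6897 tau6 0.023
0.93 42.33 [0.6185 0.0338 0.0822] F [-1.9  0.3  6.7] T [ 0.25  0.29 -0.07] w 10.3 q6 -1.7296 tau6 0.023
0.97 42.62 [0.6184 0.0338 0.0822] F [-1.2  0.2  6.2] T [ 0.2   0.3  -0.02] w 10.2 q6 -1.7696 tau6 0.023
1.01 42.92 [0.6185 0.0338 0.0822] F [-1.5 -0.8  5.8] T [ 0.22  0.3  -0.01] w 9.3 q6 -1.8096 tau6 0.023
1.05 43.23 [0.6185 0.0338 0.0822] F [-0.9  0.6  7.1] T [0.23 0.27 0.47] w 10.2 q6 -1.849 tau6 -0.479
1.09 43.52 [0.6185 0.0338 0.0822] F [-1.7  0.7  5.9] T [0.21 0.22 0.67] w 10.4 q6 -1.8888 tau6 -0.669
1.13 43.83 [0.6186 0.0338 0.0822] F [0.3 0.7 5.1] T [ 0.17 -0.01  0.63] w 11.1 q6 -1.9287 tau6 -0.7
1.17 44.12 [0.6188 0.0339 0.0822] F [-0.  -0.   5.5] T [ 0.12 -0.03  0.76] w 11.8 q6 -1.9685 tau6 -0.792
```

```bash
cat > r.py <<'E'
from h import *
exec(open("o.py").read().split("x,y=")[0].split("import *")[1])
q0=np.array(ik([.6186,.0334,.0815],down(1.14+np.pi/2)))
for da in [1.02,.6,.2,-.2,-.553]:
    q=q0.copy(); q[5]-=da; movej(q); dwell(.05); s=st(round(da,2))
dwell(.5); st("hold")
im,d=snapshot("side"); cv2.imwrite("pics/rside.png",cv2.resize(im[100:300,120:370],(750,600)))
im,d=snapshot("wrist"); cv2.imwrite("pics/rw.png",im)
im,d=snapshot("scene"); cv2.imwrite("pics/rscene.png",cv2.resize(im[130:270,90:430],(800,330)))
E
python3 r.py
```

```text
1.02 44.44 [0.6188 0.0338 0.0821] F [0.6 0.5 4.9] T [ 0.16 -0.13  0.07] w 9.8 q6 -1.8192 tau6 0.063
0.6 44.98 [0.6187 0.0339 0.0822] F [-0.4  0.6  5.5] T [ 0.4  -0.01  0.07] w 10.0 q6 -1.3993 tau6 -0.01
0.2 45.49 [0.6187 0.034  0.0822] F [-0.7  1.   6.3] T [0.6  0.12 0.05] w 10.0 q6 -0.9993 tau6 -0.006
-0.2 46.01 [0.6186 0.034  0.0822] F [-0.5  1.2  6. ] T [0.65 0.33 0.05] w 10.0 q6 -0.5993 tau6 -0.006
-0.55 46.49 [0.6185 0.034  0.0822] F [-2.3  2.1  6.7] T [0.67 0.47 0.06] w 9.9 q6 -0.2463 tau6 0.001
hold 46.99 [0.6185 0.034  0.0822] F [-2.1  1.7  5.9] T [0.6  0.41 0.08] w 10.0 q6 -0.2464 tau6 -0.059
```

View pics/rside.png

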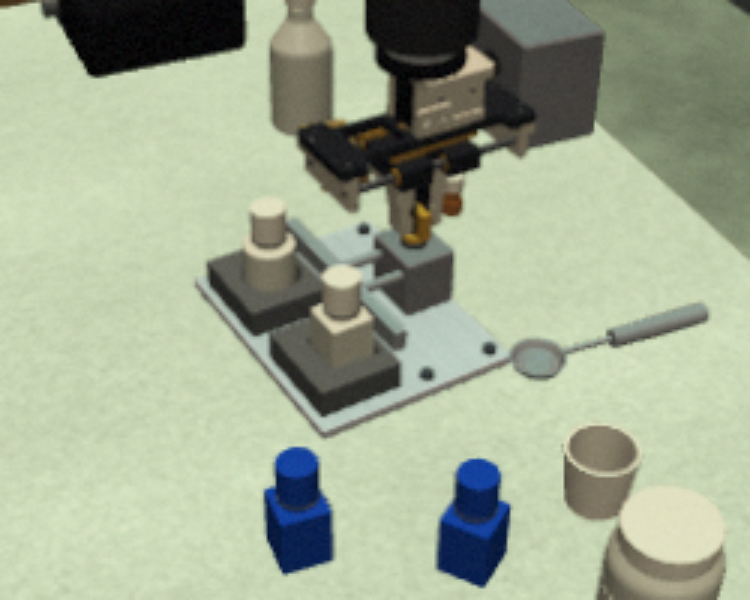

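View pics/rscene.png

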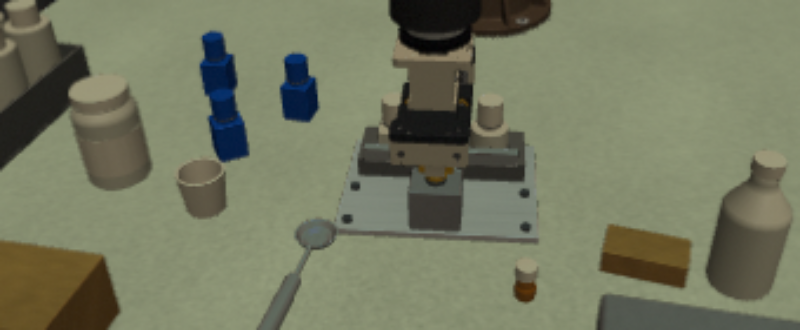

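View pics/rw.png

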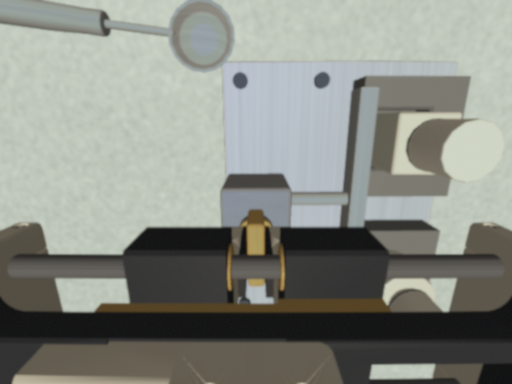

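```bash
python3 - <<'E'
from plant import *
s=get_state();print(s["clock"],s["joint_velocities"].round(4),s["grip_width"]*88); close_job()
E
```

```text
47.1417 [ 0.0016 -0.0006 -0.0002 -0.002   0.      0.0001] 9.872674772486649
the job is handed in; nothing more can be done
```

The job is handed in at 47.1 s of the 72 s allowed, with the gripper still holding the thumbscrew still at a quarter turn off its seat.

- **Bottles:** The milky square bottle is in the square pocket and the round bottle in the round one, both released. Before I turned the screw, their tops measured 0.107 m high in the wrist camera, which matches fully home. The last side and wrist pictures, taken after the back-off, show both upright and in place.
- **Thumbscrew:** I turned it clockwise about 1.02 rad until the torque jumped to about 0.5 N m. The camera had put the seat at 1.01 rad. I then pressed a little past the stop, to about 0.7 N m, where the wing twisted slightly in the fingers. It came back flat when I reversed, and I backed it off 1.57 rad.
- **Hand-in:** The grip is set to 25 N and closed on the 10 mm wing. The wrist picture shows the wing in line with the fingers and the jaw bar clear of the square bottle. Force at the wrist was under 10 N.
- **Bystanders:** The blue bottles and the other things on the bench show no movement in the last pictures.

One reading disagreed: the wrist camera read about 1 mm high in y. I checked it against the square bottle after centring that bottle between the fingers, and corrected for it before both insertions. The exact final screw angle comes from the arm's joint readings and the camera estimate, which agree to about 0.01 rad; there is no direct reading of it.

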